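# Fill the jar with two sleeves and scan it

### The job

Put both white bearing sleeves into the glass jar, one after the other through its neck, so that they are wholly inside. Only then squeeze the red trigger of the clamped scanner fully, keep it squeezed for about two seconds to log the jar, and let it spring back. Leave the jar standing where it is in front of the scanner window, and do not disturb the cap, the hammer or the regulator.

Things in the scene. Friction and masses are not known exactly. Their poses are not given: they have to be found in the camera images.
- scanner: yellow pistol-type scanner lying on its side in a fixed cradle; origin on the bench under its head; z up, x the way its red window looks (to the jar), grip along -y. Head x = -60 to 120 mm, 64 mm wide and high, top 107 mm above the bench; base plate 8 mm thick, x = -85 to 85, y = -95 to 25 mm
- grip_mid (a point): middle of the scanner's fixed black grip, 75 mm above the bench, at scanner x = -20, y = -79 mm; the grip is 34 mm thick along scanner x (front face at x = -3 mm), 36 mm high and runs from y = -20 to -144 mm
- pad_mid (a point): centre of the top of the fixed black silicone pad on which the jar stands, 160 x 130 mm (along scanner x, y), 4 mm thick, in front of the scanner window at scanner x = 235, y = 0 mm
- trigger (a joint): red trigger: 0 = released, 0.35 rad = fully squeezed, at its stop; sprung back. Hinge upright at scanner x = 12, y = -31 mm; paddle 74 mm long, 10 mm thick, 26 mm high, centred 75 mm above the bench; at 0 its tip leans 0.35 rad away from the grip (to scanner +x), at 0.35 it lies along scanner -y. Free space above it and on its +x side
- trigger_press (a point): point on the front face of the trigger paddle (turned away from the grip), 45 mm along it from the hinge, at mid height, 75 mm above the bench; moves with the trigger. Fully squeezed it lies at scanner x = 17, y = -76 mm. Pushing here towards the grip (scanner -x) takes 3 N to start, 10 N at the stop
- jar: open glass jar, loose, about 0.5 kg, 150 mm tall, body 104 mm in outer diameter up to 108 mm, neck 64 mm outside and 56 mm inside from 126 mm up, with orange rings; wall 4 mm, inner floor 6 mm above the underside; origin at the centre of its underside, z up; a striped label faces the scanner window
- jar_mouth (a point): centre of the jar's rim plane, 150 mm above its underside
- sleeve_a: white plastic bearing sleeve (tube), 70 mm long, 34 mm outside and 22 mm inside diameter, about 52 g, standing upright on the bench at the start; origin at its middle, z along its length
- sleeve_b: a second sleeve, just like sleeve_a
- jar_cap: red twist cap of the jar lying on the bench, 70 mm in diameter, 14 mm high; origin at the centre of its underside; to be left alone
- hammer: steel hammer lying along its x, 290 mm long; to be left alone
- regulator: brown regulator housing, 90 x 90 mm, with a dial on top, 92 mm high; origin at the centre of its underside; to be left alone
Things that resemble listed ones, but are neither listed nor needed, are in the scene too. Leave any green look-alike of the jar alone.

How it is judged (in metres and radians):
On the way, in this order (a step that is already met when the one before it is completed fails the run):
1. one sleeve is wholly inside the jar (((horizontal distance between sleeve_a and jar below 0.05 m and z of sleeve_a in the frame of jar between 0 and 0.115 m) or (horizontal distance between sleeve_b and jar below 0.05 m and z of sleeve_b in the frame of jar between 0 and 0.115 m))), for 0.1 s.
2. both sleeves are wholly inside the jar (horizontal distance between each of sleeve_a, sleeve_b and jar below 0.05 m and z of sleeve_a in the frame of jar between 0 and 0.115 m and z of sleeve_b in the frame of jar between 0 and 0.115 m), for 0.1 s.
3. with both sleeves in the jar, the trigger is squeezed (beyond 0.28 of 0.35 rad) for 1.2 s without a break (all of step 2 and value of joint trigger above 0.28 rad), for 1.2 s.
At the end, for the whole second after the job is handed in: both sleeves lie at rest inside the jar (middle of each within 50 mm of the jar's axis and under 115 mm above its underside), the jar stands upright (within 0.1 rad) within 40 mm of where it started, and the trigger has sprung back (below 0.05 rad) (all of step 2 and value of joint trigger below 0.05 rad and angle between jar's own z axis and vertical below 0.1 rad and distance of jar from where it was at the start of the episode below 0.04 m and linear speed of jar below 0.02 m/s and linear speed of each of sleeve_a, sleeve_b below 0.03 m/s); the robot touches nothing.
It fails at once if the trigger is squeezed (over 0.15 rad) before both sleeves are in the jar (value of joint trigger above 0.15 rad and not ((horizontal distance between sleeve_a and jar below 0.05 m and z of sleeve_a in the frame of jar between 0 and 0.115 m) and (horizontal distance between sleeve_b and jar below 0.05 m and z of sleeve_b in the frame of jar between 0 and 0.115 m))).
It fails at once if the jar is tipped by more than 0.35 rad or moved more than 40 mm (angle between jar's own z axis and vertical above 0.35 rad or distance of jar from where it was at the start of the episode above 0.04 m).
It fails at once if the cap, the hammer or the regulator is moved by more than 25 mm (distance of any of jar_cap, hammer, regulator from where it was at the start of the episode above 0.025 m).
It also fails if it takes over 64 s, if anything falls off the work surface, if the arm or the gripper's body presses on something with over 40 N, if the wrist force passes 120 N, or if a joint passes its speed limit or range.

### The arm

A 6-joint arm with a two-finger parallel gripper is mounted at the origin on the work surface. World frame = base frame: x ahead of the robot, y to its left, z up, the work surface at z = 0. Lengths are in m, angles in degrees, forces in N, time in s.
With the tool pointing down it reaches from about 0.375 to 0.9 m from the base axis. Payload 3.1 kg.
Tool frame: the origin (TCP) lies on the centre line of the jaws, within the pads' length; the fingertips stand 17 mm ahead of it and the grasp point (between the pads) lies 2 mm behind it; z points along the fingers, y is the line along which they close (so a half turn about z gives the same grasp; the last joint's range is limited). The gripper opens to 87 mm and grips with 3 to 60 N. Pads are 19 mm wide; open, the fingers measure 117 mm over their backs; the gripper's body (75 mm by 190 mm) begins 51 mm behind the grasp point.
Start: joints at [64.601, 30.224, 82.088, -0, 67.689, -10.227], TCP at [0.164, 0.603, 0.24] pointing down, gripper open.
Joint ranges: [-176.69, 176.69], [-43.24, 126.21], [12.49, 139.97], [-82, 262], [0, 151.66], [-163.58, 163.58]. Speed limits (degrees/s): [159.86, 159.86, 180, 180, 180, 180].

### API

Orientations are given as a 3x3 rotation matrix whose columns are the frame's x, y, z axes.
In Python, from rig import bot, imaging, finder gives the robot as it stands. The module is installed in compiled form; this text tells all that it offers.
- The arm moves only by the tool play_rows, never from a script. Its argument "motion" is a list that holds one entry, the list of rows, each a list of 6 numbers: the shift along the tool's x, y, z in normalised numbers (1 is 1 m), then the turn, a rotation vector about the tool's x, y, z in normalised numbers (1 is pi rad). In form: [[[dx, dy, dz, wx, wy, wz], ...]]. A call has 1 to 8 rows; each row is the pose to reach, as a shift and turn from the pose commanded when the call began, along the tool's axes at that moment; what a row does not reach only later rows make up. A row lasts 1/12 s, in which the tool goes at most 41.7 mm and 7.16 degrees, less where a joint would pass 70% of its speed; a pose out of reach is approached as far as the arm can. A shift or turn number past 1, either way, is cut back to 1. A call with a gripper value outside its range is refused whole. "fingers" is the finger opening in m, from 0 to 0.087, set as the call begins (left out, the last holds). The fingers move at their own pace and stop on an object; the grip force is fixed at half the most. Time passes only in rows, so rows that repeat a pose let the fingers close. It gives the time, the measured TCP pose, the force, the opening and the grip force at its end, in the units of the state.
- bot.read_state(): the state, without advancing time (a new reading comes with each control period).
- imaging.capture(name): name is "scene" or "top" or "wrist"; returns a dict with "frame" (480x640x3 uint8, red, green, blue), "camera_matrix" (3x3 intrinsics, pixels), "R" (3x3) and "t" (3): a world point X has camera coordinates R X + t. Camera axes: x right, y down, z forward; pixel columns grow to the right and rows downward; lengths in m; the calibration is good to about 2 mm. The wrist camera is an equidistant fisheye: a pixel r from the principal point sees the ray r / f radians off the axis. A picture is of the moment at which its call begins. There is no depth.
- bot.hand_in(): hands the job in; it is judged then, once.
Trained networks look in the newest picture that a camera, given by its name, has taken for a name from the list of things; names that differ only in an ending like _2 or _b are one class to them, and where a whole thing is asked for, a point or a joint stands for the part that bears it (a point fixed in the world has none). Each returns a list of dicts, best first, with "confidence" (0 to 1); they miss things now and then, are a little off and sometimes report something else, mostly with a low value. They report only what shows in the picture. A call takes as long as a camera call. They do not tell look-alikes from the thing itself.
- finder.recognise(camera, name): "at" ([x, y, z] in m, in world coordinates, good to about 4 mm: the middle of the surface that is visible of it).
- finder.outline_of(camera, name): "pixels" (480x640 bool, what is visible of it).
The state is a dict: "time_s": time; "joint_positions": joint angles; "qvel": joint speeds; "tau": joint torques, N m; "position": TCP position; "tcp_rot": TCP orientation; "force": force on the tool from outside, world axes, zero at the start; "moment": the same for the moment, N m; "opening": opening from 0.0 (shut) to 1.0 (fully open); "grasp_force": force on a finger pad.
Only numpy, scipy, OpenCV 4.12 (cv2) and the standard library are available. Lean on these libraries where they do the work, as an engineer would, in place of code of your own. Each camera call takes 0.05 s, during which the arm holds its last target. There are 200 camera calls.

## Working session

There is one attempt and no reset: what is moved stays moved. The work goes in short steps, Python scripts to look and compute and a tool call to move; the robot and the scene stay as the last step left them, time stands still between calls to the robot, and variables do not carry over. Pictures are saved under pics/ and viewed, at most 10 in all, crops included, and the job is handed in when it is done.

Besides the shell and the picture viewer there is one more tool, called by a JSON object that holds its "op" and its "data", one argument or row to a line. play_rows: Moves the arm, as the interface text tells. Its arguments: {"type":"object","properties":{"motion":{"type":"array"},"fingers":{"type":"number"}},"required":["motion"]}

```bash
mkdir -p pics; cat > h.py <<'E'
import numpy as np, cv2
from rig import bot, imaging, finder
def save(c,n):
    d=imaging.capture(c); cv2.imwrite(f'pics/{n}.png',cv2.cvtColor(d['frame'],cv2.COLOR_RGB2BGR)); return d
def proj(d,X): # pinhole
    p=d['camera_matrix']@(d['R']@np.array(X)+d['t']); return p[:2]/p[2]
def ray(d,uv):
    r=np.linalg.inv(d['camera_matrix'])@np.array([*uv,1.]); r=d['R'].T@r
    return -d['R'].T@d['t'], r/np.linalg.norm(r)
def onz(d,uv,z):
    o,r=ray(d,uv); return o+r*(z-o[2])/r[2]
E
python3 - <<'E'
from h import *
np.set_printoptions(precision=3,suppress=True)
for c in ['scene','top']:
    d=save(c,c+'0'); print(c,-d['R'].T@d['t'],d['R'][2])
    for n in ['scanner','trigger','jar','sleeve_a','jar_cap','hammer','regulator','jar_mouth','pad_mid','grip_mid','trigger_press']:
        try: print(n,[(np.array(x['at']).round(3).tolist(),round(x['confidence'],2)) for x in finder.recognise(c,n)])
        except Exception as e: print(n,e)
s=bot.read_state(); print(s['time_s'],s['tcp_rot'],s['position'])
E
```

```text
scene [ 0.974 -0.109  0.904] [-0.45   0.183 -0.874]
scanner [([0.605, 0.152, 0.08], 0.86)]
trigger [([0.532, 0.172, 0.09], 0.83)]
jar [([0.809, 0.061, 0.114], 0.8), ([0.795, -0.087, 0.11], 0.72), ([0.75, 0.186, 0.113], 0.71), ([0.659, -0.016, 0.114], 0.59)]
sleeve_a [([0.561, -0.294, 0.046], 0.96), ([0.432, -0.294, 0.052], 0.6)]
jar_cap [([0.373, -0.036, 0.013], 0.74)]
hammer [([0.58, 0.428, 0.024], 0.75)]
regulator [([0.726, -0.262, 0.067], 0.58)]
jar_mouth [([0.799, -0.088, 0.114], 0.86), ([0.742, 0.185, 0.107], 0.82), ([0.81, 0.064, 0.111], 0.78), ([0.654, -0.02, 0.109], 0.58)]
pad_mid [([0.606, 0.151, 0.079], 0.86)]
grip_mid []
trigger_press [([0.529, 0.17, 0.087], 0.84)]
top [0.535 0.041 1.232] [ 0.049  0.032 -0.998]
scanner [([0.571, 0.159, 0.012], 0.66), ([0.423, -0.289, 0.059], 0.58)]
trigger [([0.535, 0.174, 0.085], 0.61)]
jar [([0.785, -0.088, 0.11], 0.91), ([0.799, 0.07, 0.111], 0.89), ([0.634, -0.018, 0.116], 0.87), ([0.731, 0.204, 0.109], 0.85), ([0.539, 0.174, 0.089], 0.32)]
sleeve_a [([0.55, -0.285, 0.052], 0.8), ([0.422, -0.288, 0.059], 0.67), ([0.57, 0.156, 0.011], 0.34)]
jar_cap [([0.365, -0.027, 0.013], 0.8)]
hammer [([0.553, 0.437, 0.026], 0.8)]
regulator [([0.707, -0.256, 0.07], 0.66), ([0.577, 0.159, 0.01], 0.43)]
jar_mouth [([0.783, -0.089, 0.113], 0.96), ([0.629, -0.011, 0.118], 0.92), ([0.793, 0.068, 0.114], 0.71), ([0.731, 0.198, 0.108], 0.69)]
pad_mid [([0.572, 0.158, 0.01], 0.91)]
grip_mid [([0.576, 0.159, 0.01], 0.96), ([0.422, -0.288, 0.056], 0.26)]
trigger_press [([0.538, 0.176, 0.089], 0.57)]
1.2 [[-0.965  0.262  0.   ]
 [ 0.262  0.965 -0.   ]
 [-0.    -0.    -1.   ]] [0.164 0.603 0.24 ]
```

View pics/scene0.png

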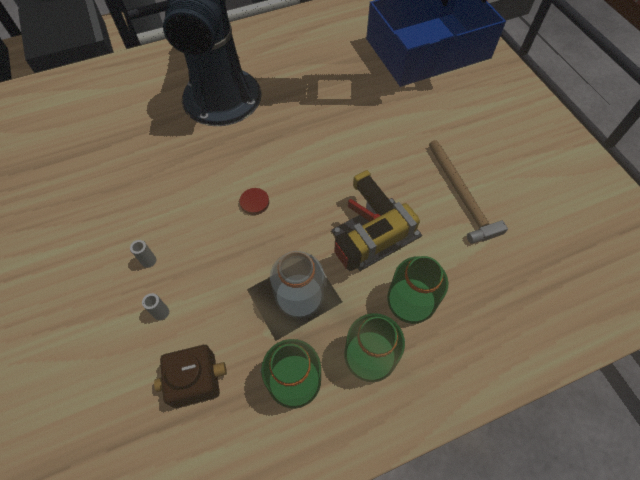

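View pics/top0.png

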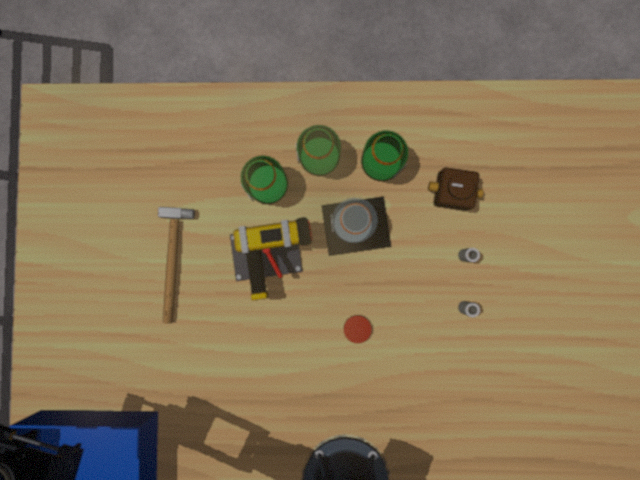

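The jar on the grey pad is the clear one, at (300,280) in scene and (355,220) in top; the three others are green look-alikes. The sleeves stand at (471,256) and (471,310) in top. The scanner is at (265,250) with its grip toward the robot. Next I'll fit silhouettes in both views.

```bash
cat > fit.py <<'E'
from h import *
from scipy.optimize import minimize
S=4
def proj_n(d,P): 
    q=(d['R']@P.T).T+d['t']; q=(d['camera_matrix']@q.T).T; return q[:,:2]/q[:,2:]
def fillhulls(d,groups,box):
    x0,y0,w,h=box; m=np.zeros((h*S,w*S),np.uint8)
    for P in groups:
        uv=((proj_n(d,P)-[x0,y0]+.5)*S*16).round().astype(np.int32)
        cv2.fillConvexPoly(m,cv2.convexHull(uv),1,shift=4)
    return cv2.resize(m.astype(np.float32),(w,h),interpolation=cv2.INTER_AREA)
a=np.linspace(0,2*np.pi,48,endpoint=False)
def rev(prof,x,y,z):  # prof [(z,r)...] -> frusta
    c=[np.c_[x+r*np.cos(a),y+r*np.sin(a),np.full(48,z+h)] for h,r in prof]
    return [np.r_[c[i],c[i+1]] for i in range(len(c)-1)]
def box(x0,x1,y0,y1,z0,z1): return np.array([[x,y,z] for x in(x0,x1) for y in(y0,y1) for z in(z0,z1)])
def rot(P,x,y,th):
    c,s=np.cos(th),np.sin(th); return np.c_[x+c*P[:,0]-s*P[:,1],y+s*P[:,0]+c*P[:,1],P[:,2]]
def fit(views,masks,model,p0,step):
    bx=[]
    for m in masks:
        v,u=np.nonzero(m); bx.append((max(u.min()-15,0),max(v.min()-15,0),np.ptp(u)+31,np.ptp(v)+31))
    def cost(p):
        t=0
        for d,m,b in zip(views,masks,bx):
            f=fillhulls(d,model(p),b); g=m[b[1]:b[1]+b[3],b[0]:b[0]+b[2]].astype(float); f=f[:g.shape[0],:g.shape[1]]
            t+=np.abs(f-g).sum()/g.sum()
        return t/len(views)
    p0=np.array(p0,float); sim=np.vstack([p0]+[p0+np.eye(len(p0))[i]*step[i] for i in range(len(p0))])
    r=minimize(cost,p0,method='Nelder-Mead',options=dict(initial_simplex=sim,xatol=1e-4,fatol=1e-5,maxiter=400)); return r.x.round(4),round(r.fun,3)
SL=[(0,.017),(.07,.017)]
JA=[(0,.052),(.108,.052),(.126,.032),(.15,.032)]
SC=[box(-.06,.12,-.032,.032,.043,.107),box(-.037,-.003,-.144,-.02,.057,.093),box(-.085,.085,-.095,.025,0,.008)]
def near(c,d,name,X):
    best=None
    for o in finder.outline_of(c,name):
        v,u=np.nonzero(o['pixels']); e=np.hypot(*(proj(d,X)-[u.mean(),v.mean()]))
        if best is None or e<best[0]: best=(e,o['pixels'],o['confidence'])
    return best
E
python3 - <<'E'
from fit import *
D={c:imaging.capture(c) for c in('scene','top')}
V=list(D.values())
for n,cls,X,mod,p0,st in [('s1','sleeve_a',[.555,-.29,.035],lambda p:rev(SL,*p),[.555,-.29,0],[.01,.01,.01]),
 ('s2','sleeve_a',[.427,-.29,.035],lambda p:rev(SL,*p),[.427,-.29,0],[.01,.01,.01]),
 ('jar','jar',[.64,-.015,.08],lambda p:rev(JA,*p),[.64,-.015,.004],[.01,.01,.01]),
 ('scanner','scanner',[.58,.155,.06],lambda p:[rot(P,*p) for P in SC],[.6,.18,-1.57],[.02,.02,.1]),
 ('cap','jar_cap',[.37,-.03,.0],lambda p:rev([(0,.035),(.014,.035)],*p),[.37,-.03,0],[.01,.01,.01])]:
    b={c:near(c,D[c],cls,X) for c in D}
    for c in b: print(n,c,round(b[c][0],1),b[c][1].sum(),b[c][2]) if b[c] else print(n,c,None)
    print(n,'both',fit(V,[x[1] for x in b.values()],mod,p0,st))
    for c in b: print('  ',c,fit([D[c]],[b[c][1]],mod if n=='scanner' else (lambda p:mod([p[0],p[1],p0[2]])),p0 if n=='scanner' else p0[:2],st[:len(p0) if n=='scanner' else 2]))
    np.save(f'pics/m_{n}.npy',np.array([x[1] for x in b.values()]))
E
```

```text
s1 scene 4.4 460 0.61
s1 top 2.7 230 0.49
s1 both (array([ 0.5538, -0.2961,  0.0014]), np.float64(0.169))
   scene (array([ 0.5518, -0.2971]), np.float64(0.116))
   top (array([ 0.5538, -0.2947]), np.float64(0.205))
s2 scene 3.2 467 0.84
s2 top 52.2 230 0.49
s2 both (array([ 0.4285, -0.2932,  0.0073]), np.float64(0.54))
   scene (array([ 0.4233, -0.295 ]), np.float64(0.067))
   top (array([ 0.427, -0.29 ]), np.float64(1.0))
jar scene 2.3 3047 0.78
jar top 3.4 1675 0.66
jar both (array([ 0.6315, -0.0154,  0.0019]), np.float64(0.054))
   scene (array([ 0.6313, -0.0177]), np.float64(0.039))
   top (array([ 0.6311, -0.0138]), np.float64(0.034))
scanner scene 19.2 6636 0.71
scanner top 10.1 5574 0.78
scanner both (array([ 0.5901,  0.2068, -1.4244]), np.float64(0.342))
   scene (array([ 0.591 ,  0.2044, -1.4164]), np.float64(0.349))
   top (array([ 0.5883,  0.2077, -1.4302]), np.float64(0.321))
cap scene 2.2 651 0.83
cap top 1.4 600 0.71
cap both (array([ 0.3685, -0.0278, -0.0016]), np.float64(0.085))
   scene (array([ 0.3682, -0.0281]), np.float64(0.059))
   top (array([ 0.3687, -0.0268]), np.float64(0.106))
```

{"op": "play_rows", "data": {
  "motion": [
    [[-0.43,-0.3,0,0,0,0],[-0.43,-0.3,0,0,0,0],[-0.43,-0.3,0,0,0,0],[-0.43,-0.3,0,0,0,0],[-0.43,-0.3,0,0,0,0],[-0.43,-0.3,0,0,0,0],[-0.43,-0.3,0,0,0,0],[-0.43,-0.3,0,0,0,0]]
  ]
}}

```text
time_s: 2.47
position: [0.3785, 0.346, 0.2398]
tcp_rot: [[-0.965, 0.261, 0.001], [0.261, 0.965, 0.0], [-0.0, 0.001, -1.0]]
force: [-0.3, 0.4, 0.9]
opening: 0.998
grasp_force: 0.0
```

{"op": "play_rows", "data": {
  "motion": [
    [[-0.2,-0.3,0,0,0,0],[-0.2,-0.3,0,0,0,0],[-0.2,-0.3,0,0,0,0],[-0.2,-0.3,0,0,0,0],[-0.2,-0.3,0,0,0,0],[-0.2,-0.3,0,0,0,0],[-0.2,-0.3,0,0,0,0],[-0.2,-0.3,0,0,0,0]]
  ]
}}

```text
time_s: 3.13
position: [0.4837, 0.0294, 0.2399]
tcp_rot: [[-0.965, 0.262, 0.001], [0.262, 0.965, 0.0], [-0.001, 0.0, -1.0]]
force: [1.2, 0.1, 0.8]
opening: 1.001
grasp_force: 0.0
```

```bash
python3 - <<'E'
from h import *
d=save('wrist','w1'); print(-d['R'].T@d['t'],d['R'],d['camera_matrix'])
for n in ['jar','scanner','trigger']:
    print(n,[(np.array(x['at']).round(3).tolist(),round(x['confidence'],2)) for x in finder.recognise('wrist',n)])
np.savez('pics/w1.npz',R=d['R'],t=d['t'],K=d['camera_matrix'])
E
```

```text
[0.40429911 0.05168326 0.38417963] [[ 2.62295855e-01  9.64987295e-01 -6.36304311e-04]
 [ 9.20983178e-01 -2.50138015e-01  2.98698778e-01]
 [ 2.88081362e-01 -7.89334769e-02 -9.54347230e-01]] [[371.64829954   0.         324.70185478]
 [  0.         371.64829954 240.88011648]
 [  0.           0.           1.        ]]
jar [([0.6, -0.014, 0.118], 0.89), ([0.761, 0.087, 0.005], 0.6)]
scanner [([0.565, 0.17, 0.067], 0.77), ([0.599, -0.004, 0.118], 0.74)]
trigger [([0.533, 0.172, 0.092], 0.56)]
```

View pics/w1.png

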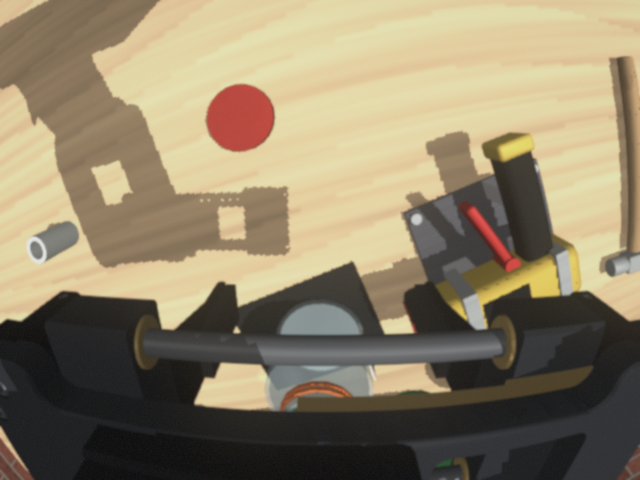

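The wrist view shows the trigger from its tip (468,210) to its hinge (513,264), the grip end at (512,148), the pad corner at (352,264), and one sleeve at (52,243). I'll zoom the top view and overlay the model to pin down the scanner pose.

```bash
cat >> h.py <<'E'
def fray(R,t,K,uv):
    p=(np.array(uv)-K[:2,2])/K[0,0]; r=np.hypot(*p); c=np.array([*(p/r*np.sin(r)),np.cos(r)]); return -R.T@t,R.T@c
def fonz(d,uv,z):
    o,r=fray(d['R'],d['t'],d.get('camera_matrix',d.get('K')),uv); return o+r*(z-o[2])/r[2]
E
python3 - <<'E'
from fit import *
d=imaging.capture('top'); w=dict(np.load('pics/w1.npz'))
for n,uv,z in [('tip',(468,210),.088),('hinge',(513,264),.088),('gripend',(512,140),.093)]: print(n,fonz(w,uv,z).round(4))
for uv in [(323,208),(384,199),(390,246),(331,254)]: print('pad',onz(d,uv,.004).round(4))
x,y,th=.590,.207,-1.424
im=cv2.cvtColor(d['frame'],cv2.COLOR_RGB2BGR)[190:310,215:400]; im=cv2.resize(im,None,fx=4,fy=4,interpolation=cv2.INTER_CUBIC)
PAD=box(.155,.315,-.065,.065,.004,.004)
for P in SC+[PAD]:
    h=cv2.convexHull(((proj_n(d,rot(P,x,y,th))-[215,190]+.5)*4).round().astype(np.int32)); cv2.polylines(im,[h],True,(255,255,0),1)
cv2.imwrite('pics/topz.png',im)
E
```

```text
tip [0.4991 0.153  0.088 ]
hinge [0.5618 0.1913 0.088 ]
gripend [0.4476 0.2034 0.093 ]
pad [0.67   0.0571 0.004 ]
pad [ 0.693  -0.0962  0.004 ]
pad [ 0.5748 -0.1109  0.004 ]
pad [0.5541 0.0366 0.004 ]
```

View pics/topz.png

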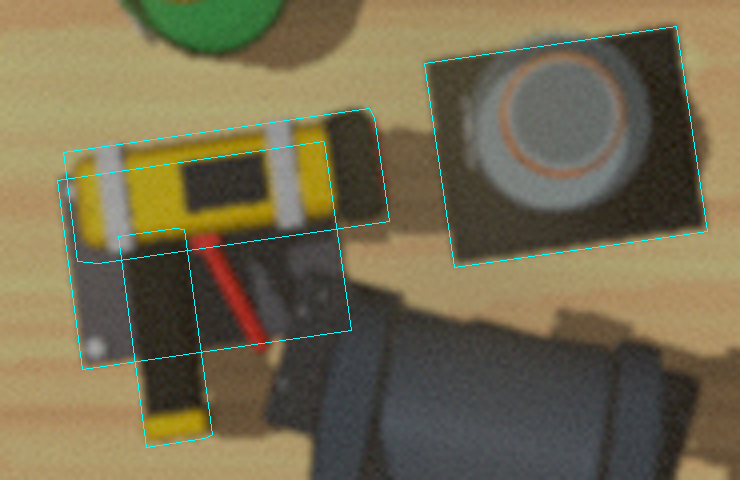

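The overlay matches the pad, base plate and grip, and the hinge seen by the wrist camera agrees with the model (0.561, 0.191). So the scanner pose is (0.590, 0.207, -81.6°). Next I'll move over the nearer sleeve.

{"op": "play_rows", "data": {
  "motion": [
    [[-0.03,-0.31,0,0,0,0],[-0.03,-0.31,0,0,0,0],[-0.03,-0.31,0,0,0,0],[-0.03,-0.31,0,0,0,0],[-0.03,-0.31,0,0,0,0],[-0.03,-0.31,0,0,0,0],[-0.03,-0.31,0,0,0,0],[-0.03,-0.31,0,0,0,0]]
  ]
}}

```text
time_s: 4.05
position: [0.4314, -0.2782, 0.2399]
tcp_rot: [[-0.965, 0.261, 0.001], [0.261, 0.965, -0.003], [-0.002, -0.002, -1.0]]
force: [1.3, -0.0, -0.5]
opening: 1.001
grasp_force: 0.0
```

```bash
python3 - <<'E'
from h import *
d=save('wrist','w2'); np.savez('pics/w2.npz',R=d['R'],t=d['t'],K=d['camera_matrix'])
s=bot.read_state(); print(s['position'],s['time_s'])
for o in finder.outline_of('wrist','sleeve_a'):
    v,u=np.nonzero(o['pixels']); print(o['confidence'],o['pixels'].sum(),u.min(),u.max(),v.min(),v.max())
print(finder.recognise('wrist','sleeve_a'))
E
```

```text
[ 0.43162424 -0.28043479  0.23989113] 4.1
0.97 1458 286 324 189 237
0.74 1053 323 354 298 334
0.39 3887 488 639 188 302
[{'at': [0.4256, -0.2911, 0.0591], 'confidence': 0.7}, {'at': [0.5419, -0.2899, 0.0426], 'confidence': 0.64}, {'at': [0.578, 0.0207, 0.0051], 'confidence': 0.34}]
```

View pics/w2.png

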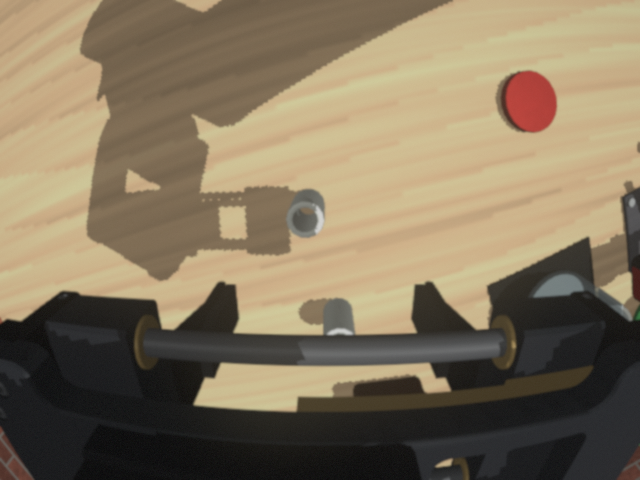

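The near sleeve's rim is centred at (306,218). The far sleeve, at (338,318), is partly hidden by the gripper.

```bash
python3 - <<'E'
from fit import *
from scipy.optimize import least_squares
w=dict(np.load('pics/w2.npz'))
d=imaging.capture('wrist')
m=finder.outline_of('wrist','sleeve_a')[0]['pixels']
print('rim',fonz(d,(306,218),.07).round(4), fonz(w,(306,218),.07).round(4))
def fproj(d,P):
    q=(d['R']@P.T).T+d['t']; rr=np.hypot(q[:,0],q[:,1]); th=np.arctan2(rr,q[:,2]); K=d['camera_matrix']
    return q[:,:2]/rr[:,None]*th[:,None]*K[0,0]+K[:2,2]
import fit; fit.proj_n=fproj
print('fit w z=0',fit.fit([d],[m],lambda p:rev(SL,p[0],p[1],0),[.425,-.293],[.01,.01]))
print('fit w z free',fit.fit([d],[m],lambda p:rev(SL,*p),[.425,-.293,0],[.01,.01,.01]))
s=bot.read_state();R=np.array(s['tcp_rot']); print(s['position'])
for p in [(.4235,-.2945),(.4255,-.2945)]: print(R.T@(np.array([*p,.052])-s['position']))
# top view rim position check for both sleeves (white ring)
t=imaging.capture('top')
for uv in [(472,310),(472,255)]: print('top rim',onz(t,uv,.07).round(4))
E
```

```text
rim [ 0.422  -0.2887  0.07  ] [ 0.4225 -0.2926  0.07  ]
fit w z=0 (array([ 0.425, -0.293]), np.float64(1.0))
fit w z free (array([ 0.425, -0.293,  0.   ]), np.float64(1.0))
[ 0.43119231 -0.27300513  0.23927233]
[ 0.00155914 -0.02307164  0.1872362 ]
[-0.00037226 -0.02255231  0.18723411]
top rim [ 0.4237 -0.2935  0.07  ]
top rim [ 0.5523 -0.2948  0.07  ]
```

{"op": "play_rows", "data": {
  "motion": [
    [[0.003,-0.019,0,0,0,0],[0.003,-0.019,0.04,0,0,0],[0.003,-0.019,0.075,0,0,0],[0.003,-0.019,0.105,0,0,0],[0.003,-0.019,0.135,0,0,0],[0.003,-0.019,0.16,0,0,0],[0.003,-0.019,0.178,0,0,0],[0.003,-0.019,0.178,0,0,0]]
  ],
  "fingers": 0.087
}}

```text
time_s: 5.02
position: [0.4221, -0.2893, 0.0586]
tcp_rot: [[-0.966, 0.259, -0.005], [0.259, 0.966, 0.006], [0.007, 0.004, -1.0]]
force: [0.4, 0.4, 0.2]
opening: 1.0
grasp_force: 0.0
```

{"op": "play_rows", "data": {
  "motion": [
    [[0,0,0,0,0,0],[0,0,0,0,0,0],[0,0,0,0,0,0],[0,0,0,0,0,0],[0,0,0,0,0,0],[0,0,0,0,0,0],[0,0,0,0,0,0],[0,0,0,0,0,0]]
  ],
  "fingers": 0.02
}}

```text
time_s: 5.68
position: [0.4233, -0.2933, 0.0618]
tcp_rot: [[-0.965, 0.262, 0.0], [0.262, 0.965, -0.0], [-0.0, -0.0, -1.0]]
force: [-0.3, -0.5, -0.2]
opening: 0.48
grasp_force: 0.0
```

{"op": "play_rows", "data": {
  "motion": [
    [[0,0,0,0,0,0],[0,0,0,0,0,0],[0,0,0,0,0,0],[0,0,0,0,0,0],[0,0,0,0,0,0],[0,0,0,0,0,0]]
  ]
}}

```text
time_s: 6.18
position: [0.4233, -0.2932, 0.0616]
tcp_rot: [[-0.965, 0.262, 0.0], [0.262, 0.965, -0.0], [-0.0, -0.0, -1.0]]
force: [0.9, 0.5, 1.1]
opening: 0.391
grasp_force: 30.0
```

{"op": "play_rows", "data": {
  "motion": [
    [[0,0,-0.03,0,0,0],[0,0,-0.07,0,0,0],[0,0,-0.11,0,0,0],[-0.012,0.03,-0.14,0,0,0],[-0.026,0.065,-0.16,0,0,0],[-0.039,0.098,-0.18,0,0,0],[-0.053,0.132,-0.19,0,0,0],[-0.067,0.168,-0.19,0,0,0]]
  ]
}}

```text
time_s: 6.85
position: [0.5341, -0.1478, 0.2547]
tcp_rot: [[-0.965, 0.262, 0.006], [0.262, 0.965, -0.003], [-0.006, -0.001, -1.0]]
force: [0.9, -0.9, -0.8]
opening: 0.387
grasp_force: 30.0
```

{"op": "play_rows", "data": {
  "motion": [
    [[-0.014,0.035,0,0,0,0],[-0.028,0.07,0,0,0,0],[-0.04,0.1,0,0,0,0],[-0.05,0.125,0,0,0,0],[-0.058,0.143,0,0,0,0],[-0.061,0.15,0,0,0,0],[-0.061,0.15,0,0,0,0],[-0.061,0.15,0,0,0,0]]
  ]
}}

```text
time_s: 7.52
position: [0.6292, -0.02, 0.2509]
tcp_rot: [[-0.965, 0.261, -0.002], [0.261, 0.965, -0.0], [0.002, -0.001, -1.0]]
force: [0.0, -0.9, -0.9]
opening: 0.393
grasp_force: 30.0
```

```bash
python3 - <<'E'
from h import *
s=bot.read_state(); print(s['position'],s['opening'],s['time_s'])
a=save('scene','s3')['frame']; b=save('top','t3')['frame']; c=save('wrist','w3')['frame']
im=np.hstack([cv2.resize(a[220:345,225:365],(420,375)),cv2.resize(c[200:460,160:480],(380,375))])
cv2.imwrite('pics/c3.png',im[:,:,::-1])
print(finder.recognise('wrist','sleeve_a'))
E
```

```text
[ 0.62921831 -0.01997208  0.25093395] 0.39315170778863984 7.5167
[{'at': [0.6229, -0.0208, 0.2382], 'confidence': 0.92}, {'at': [0.5524, -0.2842, 0.0517], 'confidence': 0.7}]
```

View pics/c3.png

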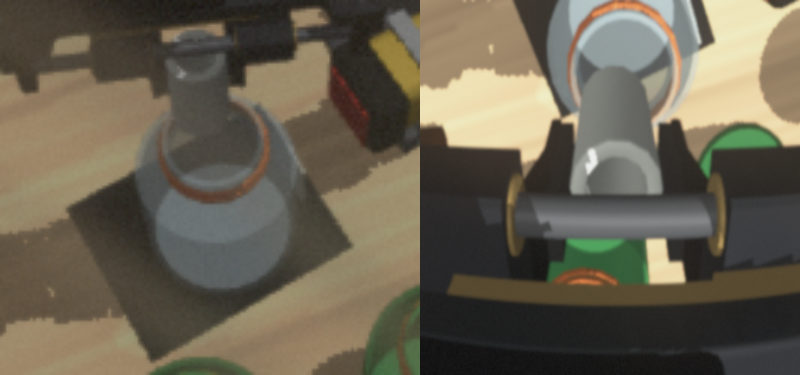

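The sleeve is held upright above the mouth. I'll check the rim centre from the orange ring in the wrist and scene views.

```bash
python3 - <<'E'
from h import *
from scipy.optimize import least_squares
for c in ('wrist','top','scene'):
    d=imaging.capture(c); hsv=cv2.cvtColor(d['frame'],cv2.COLOR_RGB2HSV)
    m=(hsv[...,0]>5)&(hsv[...,0]<16)&(hsv[...,1]>110)&(hsv[...,2]>90)
    v,u=np.nonzero(m); f=fonz if c=='wrist' else onz
    P=np.array([f(d,(a,b),.150)[:2] for a,b in zip(u,v)])
    k=np.hypot(*(P-[.6315,-.0154]).T); P=P[(k<.05)&(k>.02)]
    if len(P)<10: print(c,len(P)); continue
    r=least_squares(lambda q:np.hypot(*(P-q[:2]).T)-q[2],[.6315,-.0154,.032],loss='soft_l1',f_scale=.002)
    a=np.degrees(np.arctan2(*(P-r.x[:2]).T[::-1])); print(c,len(P),r.x.round(4),np.histogram(a,8,(-180,180))[0])
s=bot.read_state(); print(s['position'])
E
```

```text
wrist 547 [ 0.6296 -0.0158  0.0322] [145  52   0   0   0  21 132 197]
top 8
scene 55 [ 0.636  -0.0192  0.0325] [ 0  2 10  6 19 18  0  0]
[ 0.62971771 -0.02057807  0.25171727]
```

{"op": "play_rows", "data": {
  "motion": [
    [[0,0,0.015,0,0,0],[0,0,0.03,0,0,0],[0,0,0.045,0,0,0],[0,0,0.06,0,0,0],[0,0,0.07,0,0,0],[0,0,0.074,0,0,0],[0,0,0.074,0,0,0],[0,0,0.074,0,0,0]]
  ]
}}

```text
time_s: 8.53
position: [0.6304, -0.0199, 0.1779]
tcp_rot: [[-0.965, 0.262, 0.001], [0.262, 0.965, -0.0], [-0.001, 0.0, -1.0]]
force: [-0.1, 0.3, 0.2]
opening: 0.389
grasp_force: 30.0
```

{"op": "play_rows", "data": {
  "motion": [
    [[0,0,0,0,0,0],[0,0,0,0,0,0],[0,0,0,0,0,0],[0,0,0,0,0,0],[0,0,0,0,0,0],[0,0,0,0,0,0]]
  ],
  "fingers": 0.06
}}

```text
time_s: 9.03
position: [0.6302, -0.0197, 0.1778]
tcp_rot: [[-0.965, 0.262, 0.0], [0.262, 0.965, -0.0], [-0.0, 0.0, -1.0]]
force: [-0.8, -0.1, 0.2]
opening: 0.676
grasp_force: 0.0
```

{"op": "play_rows", "data": {
  "motion": [
    [[0,0,-0.02,0,0,0],[0,0,-0.05,0,0,0],[0,0,-0.072,0,0,0],[0.01,-0.035,-0.072,0,0,0],[0.015,-0.075,-0.072,0,0,0],[0.02,-0.115,-0.072,0,0,0],[0.02,-0.155,-0.072,0,0,0],[0.02,-0.19,-0.072,0,0,0]]
  ],
  "fingers": 0.087
}}

```text
time_s: 9.7
position: [0.56, -0.1997, 0.2499]
tcp_rot: [[-0.965, 0.262, 0.0], [0.262, 0.965, -0.001], [-0.0, -0.001, -1.0]]
force: [0.6, -0.5, 0.3]
opening: 0.998
grasp_force: 0.0
```

```bash
python3 - <<'E'
from h import *
s=bot.read_state(); print(s['position'],s['opening'],s['time_s'])
d=imaging.capture('scene'); a=d['frame']; t=imaging.capture('top'); b=t['frame']
im=np.hstack([cv2.resize(a[220:345,225:365],(420,375),interpolation=2),cv2.resize(b[180:270,310:400],(375,375),interpolation=2)])
cv2.imwrite('pics/c4.png',im[:,:,::-1])
for c in('scene','top'): print(c,[(np.round(x['at'],3),round(x['confidence'],2)) for x in finder.recognise(c,'sleeve_a')])
w=imaging.capture('wrist'); print('w',[(np.round(x['at'],3),round(x['confidence'],2)) for x in finder.recognise('wrist','sleeve_a')])
E
```

```text
[ 0.55999419 -0.19967401  0.24990579] 0.9977207297268209 9.7
scene [(array([ 0.562, -0.29 ,  0.046]), 0.92)]
top [(array([ 0.638, -0.009,  0.06 ]), 0.61)]
w [(array([ 0.552, -0.293,  0.053]), 0.74)]
```

View pics/c4.png

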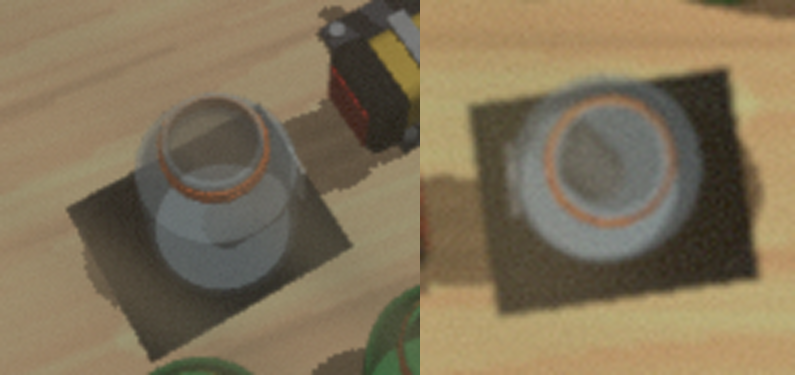

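The first sleeve shows faintly inside the jar (top view, around (585,145) in the crop), and the jar is upright and unmoved. Now the second sleeve.

{"op": "play_rows", "data": {
  "motion": [
    [[-0.008,-0.04,0,0,0,0],[-0.015,-0.075,0,0,0,0],[-0.018,-0.094,0.02,0,0,0],[-0.018,-0.094,0.06,0,0,0],[-0.018,-0.094,0.1,0,0,0],[-0.018,-0.094,0.135,0,0,0],[-0.018,-0.094,0.165,0,0,0],[-0.018,-0.094,0.188,0,0,0]]
  ]
}}

```text
time_s: 10.67
position: [0.5534, -0.2905, 0.0586]
tcp_rot: [[-0.966, 0.259, -0.003], [0.259, 0.966, 0.003], [0.003, 0.002, -1.0]]
force: [0.1, 0.4, 0.1]
opening: 0.999
grasp_force: 0.0
```

{"op": "play_rows", "data": {
  "motion": [
    [[0,0,0,0,0,0],[0,0,0,0,0,0],[0,0,0,0,0,0],[0,0,0,0,0,0],[0,0,0,0,0,0],[0,0,0,0,0,0],[0,0,0,0,0,0],[0,0,0,0,0,0]]
  ],
  "fingers": 0.02
}}

```text
time_s: 11.33
position: [0.554, -0.2935, 0.0623]
tcp_rot: [[-0.965, 0.262, 0.001], [0.262, 0.965, -0.001], [-0.001, -0.0, -1.0]]
force: [-0.2, -0.9, -0.3]
opening: 0.478
grasp_force: 0.0
```

{"op": "play_rows", "data": {
  "motion": [
    [[0,0,0,0,0,0],[0,0,0,0,0,0],[0,0,0,0,0,0],[0,0,0,0,0,0],[0,0,0,0,0,0],[0,0,0,0,0,0]]
  ]
}}

```text
time_s: 11.83
position: [0.554, -0.2934, 0.0618]
tcp_rot: [[-0.965, 0.262, 0.0], [0.262, 0.965, -0.0], [-0.0, -0.0, -1.0]]
force: [-0.6, -0.9, 2.9]
opening: 0.377
grasp_force: 29.6
```

{"op": "play_rows", "data": {
  "motion": [
    [[0,0,-0.03,0,0,0],[0,0,-0.07,0,0,0],[0,0,-0.11,0,0,0],[0,0.01,-0.15,0,0,0],[-0.008,0.04,-0.175,0,0,0],[-0.015,0.075,-0.19,0,0,0],[-0.022,0.11,-0.19,0,0,0],[-0.029,0.148,-0.19,0,0,0]]
  ]
}}

```text
time_s: 12.5
position: [0.6214, -0.1575, 0.2531]
tcp_rot: [[-0.965, 0.263, 0.003], [0.263, 0.965, -0.001], [-0.003, -0.001, -1.0]]
force: [0.6, -0.7, -0.8]
opening: 0.374
grasp_force: 29.7
```

{"op": "play_rows", "data": {
  "motion": [
    [[-0.006,0.03,0,0,0,0],[-0.012,0.055,0,0,0,0],[-0.016,0.075,0,0,0,0],[-0.018,0.086,0,0,0,0],[-0.018,0.086,0,0,0,0],[-0.018,0.086,0,0,0,0]]
  ]
}}

```text
time_s: 13.0
position: [0.6599, -0.0798, 0.2509]
tcp_rot: [[-0.965, 0.261, -0.002], [0.261, 0.965, -0.0], [0.001, -0.001, -1.0]]
force: [-0.2, -0.5, -0.9]
opening: 0.375
grasp_force: 29.7
```

```bash
python3 - <<'E'
from h import *
from scipy.optimize import least_squares
s=bot.read_state(); print(s['position'],s['opening'],s['grasp_force'],s['time_s'])
d=imaging.capture('wrist'); K=d['camera_matrix']
q=d['R']@np.array([.63,-.016,.1])+d['t']; r=np.hypot(*q[:2]); uv=q[:2]/r*np.arctan2(r,q[2])*K[0,0]+K[:2,2]; print(uv)
u,v=uv.astype(int); x0,x1=max(u-110,0),min(u+110,640); y0,y1=max(v-110,0),min(v+110,480); print(x0,y0,x1,y1)
cv2.imwrite('pics/w5.png',cv2.resize(d['frame'][y0:y1,x0:x1,::-1],None,fx=2.6,fy=2.6,interpolation=2))
print([(np.round(x['at'],3),round(x['confidence'],2)) for x in finder.recognise('wrist','sleeve_a')])
hsv=cv2.cvtColor(d['frame'],cv2.COLOR_RGB2HSV); m=(hsv[...,0]>5)&(hsv[...,0]<16)&(hsv[...,1]>110)&(hsv[...,2]>90); v,u=np.nonzero(m)
P=np.array([fonz(d,(a,b),.150)[:2] for a,b in zip(u,v)]); k=np.hypot(*(P-[.63,-.0154]).T); P=P[(k<.05)&(k>.02)]
print(len(P),least_squares(lambda q:np.hypot(*(P-q[:2]).T)-q[2],[.6315,-.0154,.032],loss='soft_l1',f_scale=.002).x)
E
```

```text
[ 0.65994791 -0.07977743  0.25092104] 0.3753794369779462 29.681991008867676 13.0
[391.10756934 175.51867472]
281 65 501 285
[(array([ 0.647, -0.081,  0.241]), 0.94), (array([ 0.642, -0.005,  0.066]), 0.93)]
374 [ 0.63094163 -0.01724366  0.03252831]
```

View pics/w5.png

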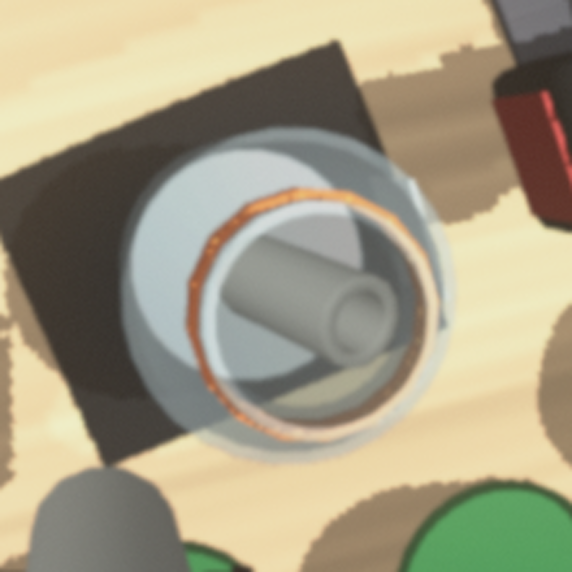

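The first sleeve leans in the jar with its upper end towards +y, so I'll drop the second on the −y side. The opening is a little smaller this time, so I'll check how the held sleeve sits first.

```bash
python3 - <<'E'
from fit import *
import fit
fl=fit.proj_n
def fproj(d,P):
    q=(d['R']@P.T).T+d['t']; rr=np.hypot(q[:,0],q[:,1]); th=np.arctan2(rr,q[:,2]); K=d['camera_matrix']
    return q[:,:2]/rr[:,None]*th[:,None]*K[0,0]+K[:2,2]
fit.proj_n=lambda d,P: fproj(d,P) if d['w'] else fl(d,P)
tcp=np.array(bot.read_state()['position']); c0=tcp+[0,0,-.062+.035]
for c in('wrist','scene','top'):
    d=imaging.capture(c); d['w']=c=='wrist'
    e=fit.proj_n(d,c0[None])[0]
    for o in finder.outline_of(c,'sleeve_a'):
        v,u=np.nonzero(o['pixels']); 
        if np.hypot(u.mean()-e[0],v.mean()-e[1])<40:
            print(c,round(o['confidence'],2),o['pixels'].sum(),e.round(1),u.mean().round(1),v.mean().round(1))
            if c=='wrist': wm=o['pixels'];wd=d
# wrist view: widths per row of the mask against model at TCP
b=(200,200,300,200)
for off in [(0,0),(-.003,0),(-.006,0),(-.012,0)]:
    g=fit.fillhulls(wd,rev(SL,tcp[0]+off[0],tcp[1]-off[0]*.27,tcp[2]-.062),b)>.5
    print(off,[(r,*(np.nonzero(g[r-200])[0][[0,-1]]+200)) if g[r-200].any() else None for r in (240,260,280,300,320,335)])
print([(r,*np.nonzero(wm[r])[0][[0,-1]]) if wm[r].any() else None for r in (240,260,280,300,320,335)], np.nonzero(wm)[0].min(),np.nonzero(wm)[0].max())
E
```

```text
wrist 0.85 5488 [323.7 295. ] 323.5 294.3
scene 0.98 439 [263.4 275.3] 262.0 278.0
(0, 0) [None, (260, np.int64(298), np.int64(350)), (280, np.int64(293), np.int64(354)), (300, np.int64(289), np.int64(358)), (320, np.int64(285), np.int64(362)), (335, np.int64(285), np.int64(362))]
(-0.003, 0) [(240, np.int64(312), np.int64(336)), (260, np.int64(296), np.int64(352)), (280, np.int64(292), np.int64(356)), (300, np.int64(288), np.int64(359)), (320, np.int64(284), np.int64(363)), (335, np.int64(287), np.int64(361))]
(-0.006, 0) [(240, np.int64(304), np.int64(343)), (260, np.int64(295), np.int64(353)), (280, np.int64(291), np.int64(357)), (300, np.int64(286), np.int64(361)), (320, np.int64(284), np.int64(363)), (335, np.int64(290), np.int64(357))]
(-0.012, 0) [(240, np.int64(297), np.int64(351)), (260, np.int64(292), np.int64(356)), (280, np.int64(287), np.int64(360)), (300, np.int64(283), np.int64(364)), (320, np.int64(287), np.int64(359)), (335, np.int64(304), np.int64(343))]
[None, (260, np.int64(295), np.int64(347)), (280, np.int64(292), np.int64(351)), (300, np.int64(291), np.int64(359)), (320, np.int64(289), np.int64(363)), (335, np.int64(305), np.int64(305))] 245 335
```

{"op": "play_rows", "data": {
  "motion": [
    [[0.02,0.025,0,0,0,0],[0.037,0.042,0,0,0,0],[0.044,0.05,0,0,0,0],[0.044,0.05,0,0,0,0],[0.044,0.05,0,0,0,0],[0.044,0.05,0.01,0,0,0],[0.044,0.05,0.02,0,0,0],[0.044,0.05,0.03,0,0,0]]
  ]
}}

```text
time_s: 14.07
position: [0.6313, -0.021, 0.2202]
tcp_rot: [[-0.965, 0.263, -0.0], [0.263, 0.965, -0.0], [0.0, -0.0, -1.0]]
force: [0.1, 0.2, -0.6]
opening: 0.38
grasp_force: 29.7
```

{"op": "play_rows", "data": {
  "motion": [
    [[0,0,0.01,0,0,0],[0,0,0.02,0,0,0],[0,0,0.03,0,0,0],[0,0,0.038,0,0,0],[0,0,0.042,0,0,0],[0,0,0.042,0,0,0],[0,0,0.042,0,0,0]]
  ]
}}

```text
time_s: 14.65
position: [0.6311, -0.0199, 0.1794]
tcp_rot: [[-0.965, 0.262, -0.0], [0.262, 0.965, -0.0], [0.0, -0.0, -1.0]]
force: [0.3, -0.3, -0.2]
opening: 0.38
grasp_force: 29.7
```

{"op": "play_rows", "data": {
  "motion": [
    [[0,0,0,0,0,0],[0,0,0,0,0,0],[0,0,0,0,0,0],[0,0,0,0,0,0],[0,0,0,0,0,0],[0,0,0,0,0,0]]
  ],
  "fingers": 0.06
}}

```text
time_s: 15.15
position: [0.6311, -0.0199, 0.1798]
tcp_rot: [[-0.965, 0.262, 0.0], [0.262, 0.965, -0.0], [-0.0, 0.0, -1.0]]
force: [-0.1, 0.3, 0.4]
opening: 0.665
grasp_force: 0.0
```

{"op": "play_rows", "data": {
  "motion": [
    [[0,0,-0.02,0,0,0],[0,0,-0.05,0,0,0],[-0.015,-0.015,-0.072,0,0,0],[-0.035,-0.035,-0.072,0,0,0],[-0.044,-0.05,-0.072,0,0,0],[-0.044,-0.05,-0.072,0,0,0]]
  ],
  "fingers": 0.087
}}

```text
time_s: 15.65
position: [0.6613, -0.0835, 0.2514]
tcp_rot: [[-0.964, 0.265, 0.001], [0.265, 0.964, -0.002], [-0.002, -0.002, -1.0]]
force: [0.9, -0.3, -0.1]
opening: 0.985
grasp_force: 0.0
```

```bash
python3 - <<'E'
from h import *
s=bot.read_state(); print(s['position'],s['tcp_rot'],s['joint_positions'],s['time_s'])
d=imaging.capture('wrist')
cv2.imwrite('pics/w6.png',cv2.resize(d['frame'][65:285,281:501,::-1],None,fx=2.6,fy=2.6,interpolation=2))
print([(np.round(x['at'],3),round(x['confidence'],2)) for x in finder.recognise('wrist','sleeve_a')])
E
```

```text
[ 0.66132494 -0.0835323   0.2513881 ] [[-0.96428928  0.2648488   0.00113832]
 [ 0.26484622  0.96428856 -0.00201281]
 [-0.00163076 -0.00163945 -0.99999733]] [-16.74436539  32.83448679  74.97114126  -0.09630786  72.09871428
 -91.35692582] 15.65
[(array([ 0.642, -0.014,  0.076]), 0.58)]
```

View pics/w6.png

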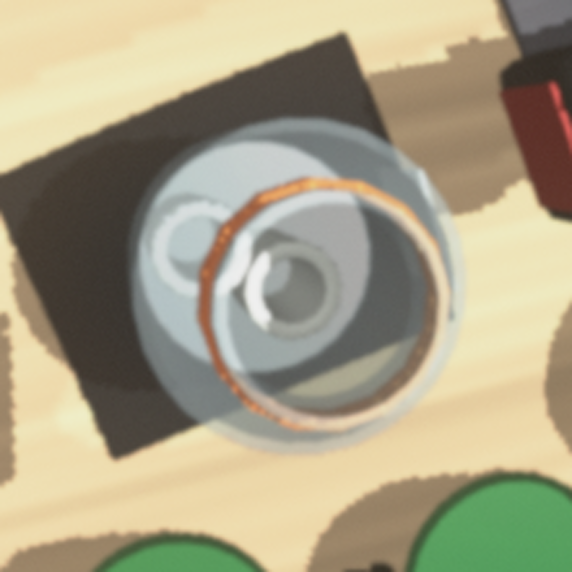

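Both sleeves are inside the jar, their rims visible at (290,288) and (200,245) in the crop, and the jar stands upright. Now I go to the scanner and turn the tool to align with its grip.

Converted, -23.6 degrees / 180 = -0.1311.

{"op": "play_rows", "data": {
  "motion": [
    [[0.026,0.029,0,0,0,-0.0167],[0.052,0.058,0,0,0,-0.0333],[0.078,0.087,0,0,0,-0.05],[0.104,0.116,0,0,0,-0.0667],[0.13,0.145,0,0,0,-0.0833],[0.156,0.174,0,0,0,-0.1],[0.182,0.203,0,0,0,-0.1167],[0.208,0.23,0,0,0,-0.1311]]
  ]
}}

```text
time_s: 16.42
position: [0.5167, 0.199, 0.2506]
tcp_rot: [[-0.989, -0.15, -0.003], [-0.15, 0.989, 0.0], [0.003, 0.001, -1.0]]
force: [1.1, 0.4, 0.8]
opening: 1.0
grasp_force: 0.0
```

{"op": "play_rows", "data": {
  "motion": [
    [[0,0,0.02,0,0,0],[0,0,0.04,0,0,0],[0,0,0.06,0,0,0],[0,0,0.07,0,0,0],[0,0,0.07,0,0,0],[0,0,0.07,0,0,0],[0,0,0.07,0,0,0]]
  ]
}}

```text
time_s: 17.0
position: [0.5203, 0.1968, 0.1822]
tcp_rot: [[-0.989, -0.146, 0.001], [-0.146, 0.989, 0.0], [-0.001, 0.0, -1.0]]
force: [0.1, 0.0, 0.2]
opening: 1.001
grasp_force: 0.0
```

```bash
python3 - <<'E'
from h import *
s=bot.read_state(); p=np.array(s['position']);R=np.array(s['tcp_rot']); print(p,R[:,1],s['time_s'])
th=-1.424; ex=np.array([np.cos(th),np.sin(th)]); ey=np.array([-ex[1],ex[0]]); o=np.array([.590,.207])
print('tcp in scanner',(p[:2]-o)@ex,(p[:2]-o)@ey,'yaw err',np.degrees(np.arctan2(R[:2,1]@ey,-R[:2,1]@ex)))
d=save('wrist','w7')
hsv=cv2.cvtColor(d['frame'],cv2.COLOR_RGB2HSV); m=((hsv[...,0]<6)|(hsv[...,0]>174))&(hsv[...,1]>150)&(hsv[...,2]>70)
n,l,st,c=cv2.connectedComponentsWithStats(m.astype(np.uint8))
for i in range(1,n):
    if st[i,4]>80: print(st[i],fonz(d,c[i],.088).round(4),(fonz(d,c[i],.088)[:2]-o)@np.c_[ex,ey])
cv2.imwrite('pics/c7.png',d['frame'][140:470,130:520,::-1])
E
```

```text
[0.52025483 0.19680905 0.18220867] [-1.46400302e-01  9.89225420e-01  1.38553447e-04] 17.0
tcp in scanner -0.00012026012722684588 -0.07048566788747299 yaw err -0.007566128097019303
[  83    6   58   67 2955] [0.3865 0.0253 0.088 ] [ 0.15002087 -0.22791132]
[ 263  205   55  106 1939] [0.5303 0.1755 0.088 ] [ 0.02242874 -0.06367572]
```

View pics/c7.png

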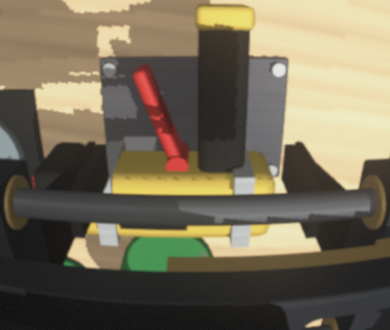

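The trigger and grip lie between the open fingers, and the measured trigger position agrees with the model to about 2 mm. Descending.

{"op": "play_rows", "data": {
  "motion": [
    [[0,0,0.02,0,0,0],[0,0,0.04,0,0,0],[0,0,0.06,0,0,0],[0,0,0.075,0,0,0],[0,0,0.088,0,0,0],[0,0,0.098,0,0,0],[0,0,0.104,0,0,0],[0,0,0.104,0,0,0]]
  ]
}}

```text
time_s: 17.72
position: [0.5197, 0.1965, 0.077]
tcp_rot: [[-0.989, -0.146, -0.001], [-0.146, 0.989, -0.0], [0.001, -0.0, -1.0]]
force: [-0.8, -0.2, 0.5]
opening: 0.997
grasp_force: 0.0
```

{"op": "play_rows", "data": {
  "motion": [
    [[0,0.003,0,0,0,0],[0,0.006,0,0,0,0],[0,0.01,0,0,0,0],[0,0.01,0,0,0,0],[0,0.01,0,0,0,0],[0,0.01,0,0,0,0],[0,0.01,0,0,0,0],[0,0.01,0,0,0,0]]
  ],
  "fingers": 0.045
}}

```text
time_s: 18.38
position: [0.516, 0.2057, 0.0779]
tcp_rot: [[-0.989, -0.147, -0.005], [-0.147, 0.989, -0.002], [0.005, -0.001, -1.0]]
force: [-4.0, -6.4, 2.0]
opening: 0.611
grasp_force: 30.0
```

{"op": "play_rows", "data": {
  "motion": [
    [[0,0,0,0,0,0],[0,0,0,0,0,0],[0,0,0,0,0,0],[0,0,0,0,0,0],[0,0,0,0,0,0],[0,0,0,0,0,0]]
  ]
}}

```text
time_s: 18.88
position: [0.5159, 0.2057, 0.0779]
tcp_rot: [[-0.989, -0.147, -0.005], [-0.147, 0.989, -0.002], [0.005, -0.002, -1.0]]
force: [-3.4, -4.8, 2.1]
opening: 0.614
grasp_force: 30.0
```

The opening of 53.4 mm matches the full squeeze (54 mm). Hold for about two seconds, then release.

{"op": "play_rows", "data": {
  "motion": [
    [[0,0,0,0,0,0],[0,0,0,0,0,0],[0,0,0,0,0,0],[0,0,0,0,0,0],[0,0,0,0,0,0],[0,0,0,0,0,0],[0,0,0,0,0,0],[0,0,0,0,0,0]]
  ]
}}

```text
time_s: 19.55
position: [0.516, 0.2057, 0.078]
tcp_rot: [[-0.989, -0.147, -0.005], [-0.147, 0.989, -0.002], [0.005, -0.001, -1.0]]
force: [-3.2, -4.8, 2.8]
opening: 0.613
grasp_force: 30.0
```

{"op": "play_rows", "data": {
  "motion": [
    [[0,0,0,0,0,0],[0,0,0,0,0,0],[0,0,0,0,0,0],[0,0,0,0,0,0],[0,0,0,0,0,0],[0,0,0,0,0,0],[0,0,0,0,0,0],[0,0,0,0,0,0]]
  ]
}}

```text
time_s: 20.22
position: [0.5159, 0.2057, 0.078]
tcp_rot: [[-0.989, -0.147, -0.005], [-0.147, 0.989, -0.002], [0.005, -0.001, -1.0]]
force: [-3.3, -5.0, 3.1]
opening: 0.614
grasp_force: 30.0
```

{"op": "play_rows", "data": {
  "motion": [
    [[0,0,0,0,0,0],[0,0,0,0,0,0],[0,0,0,0,0,0],[0,-0.003,0,0,0,0],[0,-0.006,0,0,0,0],[0,-0.01,0,0,0,0],[0,-0.01,0,0,0,0],[0,-0.01,0,0,0,0]]
  ],
  "fingers": 0.087
}}

```text
time_s: 20.88
position: [0.5198, 0.1969, 0.0778]
tcp_rot: [[-0.989, -0.146, -0.0], [-0.146, 0.989, 0.001], [-0.0, 0.001, -1.0]]
force: [0.4, -0.6, 0.2]
opening: 0.992
grasp_force: 0.0
```

{"op": "play_rows", "data": {
  "motion": [
    [[0,0,-0.005,0,0,0],[0,0,-0.015,0,0,0],[0,0,-0.035,0,0,0],[0,0,-0.065,0,0,0],[0,0,-0.1,0,0,0],[0,0,-0.13,0,0,0],[0,0,-0.15,0,0,0],[0,0,-0.15,0,0,0]]
  ]
}}

```text
time_s: 21.55
position: [0.5227, 0.1976, 0.2335]
tcp_rot: [[-0.989, -0.147, 0.011], [-0.147, 0.989, 0.002], [-0.011, 0.0, -1.0]]
force: [0.5, 0.5, 0.2]
opening: 1.003
grasp_force: 0.0
```

```bash
python3 - <<'E'
from h import *
s=bot.read_state(); print(s['position'],s['opening'],s['force'],s['time_s'])
th=-1.424; ex=np.array([np.cos(th),np.sin(th)]); ey=np.array([-ex[1],ex[0]]); o=np.array([.590,.207])
d=imaging.capture('wrist')
hsv=cv2.cvtColor(d['frame'],cv2.COLOR_RGB2HSV); m=((hsv[...,0]<6)|(hsv[...,0]>174))&(hsv[...,1]>150)&(hsv[...,2]>70)
n,l,st,c=cv2.connectedComponentsWithStats(m.astype(np.uint8))
for i in range(1,n):
    if st[i,4]>80:
        v,u=np.nonzero(l==i); P=np.array([fonz(d,q,.088)[:2] for q in zip(u,v)]); vx,vy,*_=cv2.fitLine(P.astype(np.float32),2,0,.0001,.0001).ravel()
        q=np.array([vx,vy]); print(st[i],(P.mean(0)-o)@np.c_[ex,ey],'angle from -y',np.arctan(-(q@ex)/(q@ey)))
for c in('scene','top'):
    imaging.capture(c)
    for n in('jar','jar_cap','hammer','regulator','sleeve_a'): print(c,n,[(np.round(x['at'],3).tolist(),round(x['confidence'],2)) for x in finder.recognise(c,n)])
E
```

```text
[0.52267577 0.1976354  0.23351114] 1.0030827287219841 [0.47471001 0.48488194 0.20723527] 21.55
[ 109   13   53   60 2397] [ 0.15740727 -0.23145526] angle from -y -0.5034931399492169
[ 274  190   44   88 1206] [ 0.02173458 -0.05962361] angle from -y 0.36422702473492585
scene jar [([0.752, 0.183, 0.11], 0.96), ([0.793, -0.094, 0.11], 0.9), ([0.809, 0.063, 0.113], 0.82), ([0.655, -0.018, 0.115], 0.56)]
scene jar_cap [([0.371, -0.034, 0.012], 0.83)]
scene hammer [([0.58, 0.428, 0.019], 0.64)]
scene regulator [([0.728, -0.26, 0.069], 0.66)]
scene sleeve_a []
top jar [([0.785, -0.087, 0.112], 0.95), ([0.796, 0.07, 0.112], 0.71), ([0.633, -0.013, 0.118], 0.59), ([0.73, 0.201, 0.11], 0.59)]
top jar_cap [([0.366, -0.026, 0.013], 0.59)]
top hammer [([0.553, 0.438, 0.024], 0.83)]
top regulator [([0.706, -0.254, 0.075], 0.72)]
top sleeve_a [([0.631, -0.014, 0.08], 0.47)]
```

The trigger has sprung back (leaning about 0.36 rad, its released position), everything else is where it was, and the gripper is clear.

```bash
python3 -c "
from rig import bot
print(bot.hand_in())"
```

```text
the job is handed in; nothing more can be done
None
```

Both sleeves are in the jar, the trigger was held fully squeezed for about two seconds and sprang back, the jar, cap, hammer and regulator show no visible shift, and the job is handed in; no verdict came back.

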